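# Pack the drained spice jars back into their round tin

## Robot

A 6-joint arm with a two-finger parallel gripper is mounted at the origin on a cart in front of the work surface, level with it; the furniture and walls round the work are solid. World frame = base frame: x ahead of the robot, y to its left, z up, the work surface at z = 0. Lengths are in mm, angles in rad, forces in N, time in s.
With the tool pointing down it reaches from about 275 to 750 mm from the base axis. Payload 10.2 kg.
Tool frame: the origin (TCP) lies at the very end of the fingers, on their centre line; the grasp point (between the pads) lies 19 mm behind it; z points along the fingers, y is the line along which they close (so a half turn about z gives the same grasp; the last joint's range is limited). The gripper opens to 85 mm and grips with 20 to 120 N. Pads are 22 mm wide; open, the fingers measure 114 mm over their backs; the gripper's body (76 mm by 85 mm) begins 54 mm behind the grasp point. The pads swing forward as they close: fully open they stand 13 mm farther back than shut.
Start: joints at [0.931, 0.313, 1.498, -0, 1.331, -0.223], TCP at [212.552, 480.055, 231.294] pointing down, gripper open.
Joint ranges: [-2.94, 2.94], [-0.97, 2.17], [0.19, 2.56], [-1.23, 4.37], [0.02, 3.11], [-2.88, 2.88]. Speed limits (rad/s): [2.39, 2.39, 3.01, 3.14, 3.14, 3.14].

## Interface

Orientations are given as a unit quaternion [w, x, y, z].
In Python, from rig import ctrl, optics gives the robot as it stands. The module is installed in compiled form; this text tells all that it offers.
- The arm moves only by the shell command python3 -m handwheel 'ROWS' [FORCE]. ROWS is JSON, a list that holds one entry, the list of rows, each a list of 5 numbers: the gripper command: -1 is fully open, 1 is shut, values between are in proportion, then the shift along the world's x, y, z in units of 50 mm (1.0 is 50 mm), then the turn about the world's z in units of 8 degrees (1.0 is 8 degrees). In form: [[[gripper, tx, ty, tz, twist], ...]]. A call has 1 to 10 rows; each row shifts and turns the commanded pose from where the row before left it; what a row does not reach is not made up. A row lasts 1/10 s, in which the tool goes at most 50 mm and 8.59 degrees, less where a joint would pass 70% of its speed; a pose out of reach is approached as far as the arm can. A call is refused whole if a number of a shift passes 1 or a number of a turn 1, either way. A call with a gripper value outside its range is refused whole. The fingers move at their own pace and stop on an object; FORCE is the grip in N (left out, the last holds). Time passes only in rows, so rows that do not move let the fingers close. It gives the time, the measured TCP pose, the force, the opening and the grip force at its end, in the units of the state.
- ctrl.sense(): the state, without advancing time (a new reading comes with each control period).
- optics.capture(name): name is "scene" or "side" or "wrist"; returns a dict with "img" (480x640x3 uint8, blue, green, red), "K" (3x3 intrinsics, pixels), "dist_coeffs" ([k1, k2, p1, p2, k3] as OpenCV has them; the pictures are not rectified), "R" (3x3) and "t" (3): a world point X has camera coordinates R X + t. Camera axes: x right, y down, z forward; pixel columns grow to the right and rows downward; lengths in mm; the calibration is good to about 2 mm. A picture is of the moment at which its call begins. There is no depth.
- ctrl.finish_job(): hands the job in; it is judged then, once.
The state is a dict: "time_s": time; "joints": joint angles; "dq": joint speeds; "tau": joint torques, N m; "eef_pos": TCP position; "ee_rot": TCP orientation; "force": force on the tool from outside, world axes, zero at the start; "wrist_torque": the same for the moment, N m; "grip_width": opening from 0.0 (shut) to 1.0 (fully open); "grip_force": force on a finger pad.
Only numpy, scipy, OpenCV 4.12 (cv2) and the standard library are available. Lean on these libraries where they do the work, as an engineer would, in place of code of your own. Each camera call takes 0.05 s, during which the arm holds its last target. There are 200 camera calls.

## Task

Take the three blue-banded spice jars out of the sloping drying rack by their knobs and stand them in the round tin with the other four, so that all seven stand upright, side by side on its floor, one in the middle and six round it. Set each jar down without dropping or toppling it, leave the four packed jars in the tin, and do not shove the other things on the worktop about.

Things in the scene. Friction and masses are not known exactly. Their poses are not given: they have to be found in the camera images.
- round_tin: Open round green tin, fixed. Origin: centre of its underside, z up. Outside 142 mm across at the rim (46 mm high), inside 130 mm, walls straight; plain flat floor 6 mm above the origin, just room for seven jars. At the start four jars stand in it: one in the middle, three side by side at about 60 degree steps near the wall; the free arc for three more may face any way.
- rack: Wooden rack, fixed, 238 mm wide. Origin on the worktop, z up, y along the jars, front -x. Three loose bores 43 mm wide, 40 mm deep at y = +68, 0, -68 mm lean 30 degrees from vertical: axis up and forward, (-0.5, 0, 0.866) in the rack's frame. Floor centre of a bore: x = -6, z = 30 mm; mouth: x = -26, z = 65 mm. The sloping face stands square to the bores.
- jar_1: White jar with a blue band, 40 mm across, foot chamfered; origin: centre of its underside, z along its axis to the knob. Pale wooden lid (39 mm across) from 61 to 69 mm, then a straight round knob 15 mm across from 69 to 99 mm, the place to grip; 0.1 to 0.2 kg, one rigid piece. At the start it leans in the rack's bore at y = +68 mm.
- jar_2: White jar with a blue band, 40 mm across, foot chamfered; origin: centre of its underside, z along its axis to the knob. Pale wooden lid (39 mm across) from 61 to 69 mm, then a straight round knob 15 mm across from 69 to 99 mm, the place to grip; 0.1 to 0.2 kg, one rigid piece. At the start it leans in the rack's bore at y = 0.
- jar_3: White jar with a blue band, 40 mm across, foot chamfered; origin: centre of its underside, z along its axis to the knob. Pale wooden lid (39 mm across) from 61 to 69 mm, then a straight round knob 15 mm across from 69 to 99 mm, the place to grip; 0.1 to 0.2 kg, one rigid piece. At the start it leans in the rack's bore at y = -68 mm.
- jar_4: White jar with a red-brown band, 40 mm across, foot chamfered; origin: centre of its underside, z along its axis to the knob. Pale wooden lid (39 mm across) from 61 to 69 mm, then a straight round knob 15 mm across from 69 to 99 mm, the place to grip; 0.1 to 0.2 kg, one rigid piece. At the start it stands in the middle of the tin.
- jar_5: White jar with a yellow band, 40 mm across, foot chamfered; origin: centre of its underside, z along its axis to the knob. Pale wooden lid (39 mm across) from 61 to 69 mm, then a straight round knob 15 mm across from 69 to 99 mm, the place to grip; 0.1 to 0.2 kg, one rigid piece. At the start it stands in the ring, against the tin's wall.
- jar_6: White jar with a green band, 40 mm across, foot chamfered; origin: centre of its underside, z along its axis to the knob. Pale wooden lid (39 mm across) from 61 to 69 mm, then a straight round knob 15 mm across from 69 to 99 mm, the place to grip; 0.1 to 0.2 kg, one rigid piece. At the start it stands in the ring, against the tin's wall.
- jar_7: White jar with a grey band, 40 mm across, foot chamfered; origin: centre of its underside, z along its axis to the knob. Pale wooden lid (39 mm across) from 61 to 69 mm, then a straight round knob 15 mm across from 69 to 99 mm, the place to grip; 0.1 to 0.2 kg, one rigid piece. At the start it stands in the ring, against the tin's wall.
- spice_a: Bystander: round spice jar with a dark cap, 41 mm across, 105 mm tall, loose, behind the work; origin centre of its underside.
- spice_b: Bystander: round spice jar with a dark cap, 44 mm across, 105 mm tall, loose, behind the work; origin centre of its underside.
- candle: Bystander: candle in a clear glass, 76 mm across, 90 mm tall, loose, behind the work; origin centre of its underside.

How it is judged:
By the outcome, as a careful person would: the job done as asked, in the order asked, and still so for the second after the job is handed in, with the robot touching nothing.
It also fails if it takes over 72 s, if anything falls off the work surface, if the arm or the gripper's body presses on something with over 40 N, if the wrist force passes 120 N, or if a joint passes its speed limit or range.

## Working session

There is one attempt and no reset: what is moved stays moved. The work goes in short steps, Python scripts to look and compute and a shell command to move; the robot and the scene stay as the last step left them, time stands still between calls to the robot, and variables do not carry over. Pictures are saved under pics/ and viewed, at most 10 in all, crops included, and the job is handed in when it is done.

```bash
mkdir -p pics
python3 - <<'E'
from rig import ctrl, optics
import cv2,numpy as np
s=ctrl.sense();print({k:np.round(v,3) for k,v in s.items()})
a=[]
for n in("scene","side","wrist"):
    c=optics.capture(n);cv2.imwrite(f"pics/{n}0.png",c["img"]);print(n,c["K"],c["dist_coeffs"],(-np.array(c["R"]).T@c["t"]).round(),np.round(c["R"],2))
E
```

```text
{'time_s': np.float64(0.0), 'joints': array([ 0.931,  0.313,  1.498, -0.   ,  1.331, -0.223]), 'dq': array([-0.001, -0.   ,  0.   , -0.   , -0.   ,  0.   ]), 'tau': array([-0.0000e+00, -4.1226e+01, -2.5975e+01, -0.0000e+00,  4.0000e-03,
       -0.0000e+00]), 'eef_pos': array([212.4  , 479.831, 230.741]), 'ee_rot': array([-0.   ,  0.207,  0.978, -0.001]), 'force': array([ 0.115, -1.241,  0.038]), 'wrist_torque': array([-0.012,  0.023, -0.018]), 'grip_force': np.float64(0.0), 'grip_width': np.float64(1.001)}
scene [[515.13452991   0.         319.58689517]
 [  0.         515.13452991 239.27606679]
 [  0.           0.           1.        ]] [0.0040843 0.        0.        0.        0.       ] [ 147. -589.  392.] [[ 0.79 -0.61  0.02]
 [-0.23 -0.34 -0.91]
 [ 0.56  0.72 -0.41]]
side [[543.84404998   0.         324.95447069]
 [  0.         543.84404998 233.34960759]
 [  0.           0.           1.        ]] [-0.13345754  0.          0.          0.          0.        ] [616. 733. 609.] [[-1.    0.01  0.01]
 [-0.    0.62 -0.78]
 [-0.01 -0.78 -0.62]]
wrist [[379.58983575   0.         320.0222059 ]
 [  0.         379.58983575 238.47419565]
 [  0.           0.           1.        ]] [-0.08245145  0.          0.          0.          0.        ] [150. 508. 373.] [[ 0.4   0.91 -0.  ]
 [ 0.88 -0.39  0.27]
 [ 0.24 -0.11 -0.96]]
```

View pics/scene0.png

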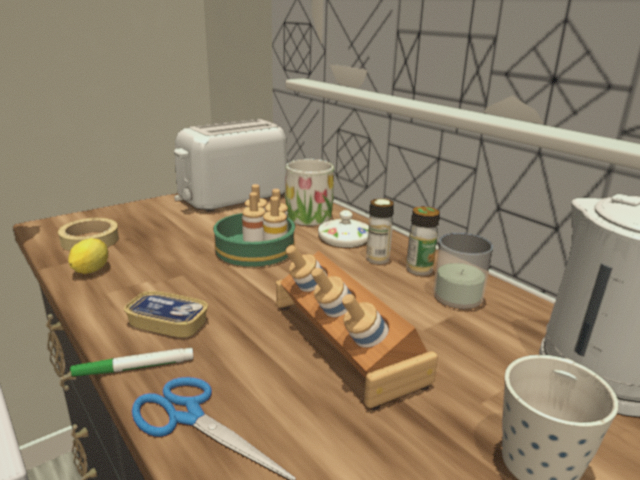

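View pics/side0.png

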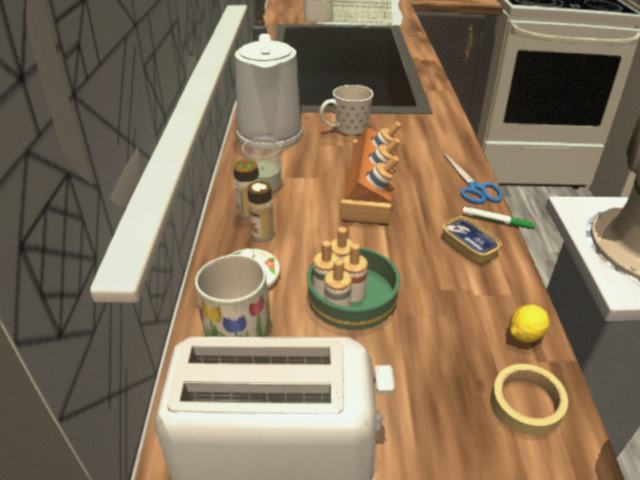

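The scene picture shows the rack with three blue-banded jars around (335,300), leaning to the left, and the tin at (255,238). The side picture shows the tin at (353,285), with its free side toward the robot (right), and the knobs at (397,128), (395,145) and (393,162). I'll zoom in on both for triangulation.

Run:
```python
import cv2
a=cv2.imread("pics/scene0.png");b=cv2.imread("pics/side0.png")
def crop(im,x,y,w,h,s,n):
    c=cv2.resize(im[y:y+h,x:x+w],None,fx=s,fy=s,interpolation=cv2.INTER_CUBIC)
    for i in range(0,w,20):cv2.putText(c,str(x+i),(i*s,9),0,.35,(0,0,255),1);cv2.line(c,(i*s,10),(i*s,16),(0,0,255),1)
    for i in range(0,h,20):cv2.putText(c,str(y+i),(0,i*s+4),0,.35,(0,0,255),1)
    cv2.imwrite(n,c)
crop(a,205,175,240,190,3,"pics/c1.png");crop(b,295,115,120,215,3,"pics/c2.png")
```

```text
(no output)
```

View pics/c1.png

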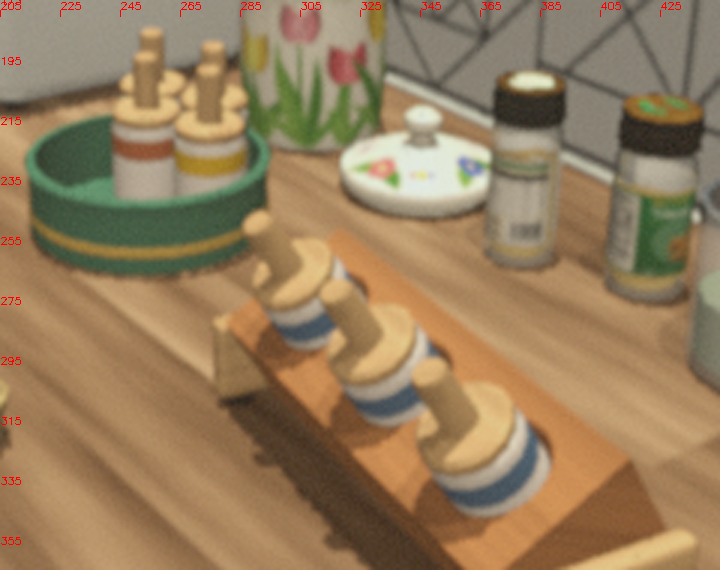

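View pics/c2.png

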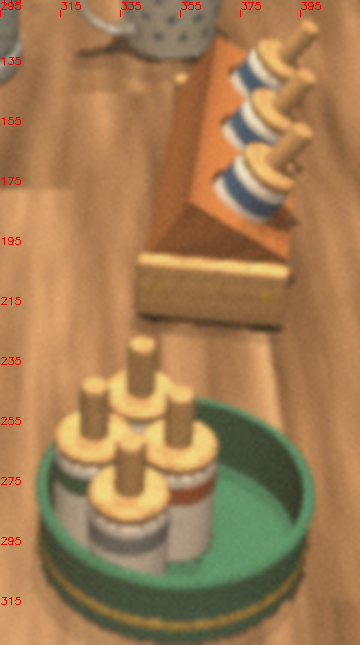

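The crops show knob tops 1–3 at scene (290.5,247), (317.5,271), (348.5,296.5) and at side (395,158.5), (396,140.5), (398.5,124.5). They also give the packed knobs: red, yellow, green, grey.

```bash
cat > h.py <<'E'
from rig import ctrl, optics
import cv2,numpy as np
from scipy.optimize import least_squares
def proj(c,X):
    return cv2.projectPoints(np.float64(X).reshape(-1,3),cv2.Rodrigues(np.float64(c["R"]))[0],np.float64(c["t"]),np.float64(c["K"]),np.float64(c["dist_coeffs"]))[0][:,0]
def tri(obs,z=None,x0=(450,150,100)):
    f=lambda X:np.concatenate([proj(c,X)[0]-p for c,p in obs])
    g=f if z is None else (lambda X:f([X[0],X[1],z]))
    r=least_squares(g,x0 if z is None else x0[:2]);return r.x,r.fun
E
python3 - <<'E'
from h import *
S=optics.capture("scene");D=optics.capture("side")
T={"j1":((290.5,247),(395,158.5)),"j2":((317.5,271),(396,140.5)),"j3":((348.5,296.5),(398.5,124.5)),
"red":((253.5,193.7),(355.5,245.7)),"yel":((274.5,198.5),(342.5,229)),"grn":((275.5,190.5),(326.5,242.7)),"gry":((255.3,186),(338.5,261.7))}
for k,(a,b) in T.items():
    X,f=tri([(S,a),(D,b)]);print(k,X.round(1),f.round(1))
    if k[0]!='j':print('   ',tri([(S,a),(D,b)],105)[0].round(1))
# tin rim points, side: left/right/front extremes at z=46
u=np.array([(295+38/3,115+490/3),(295+314/3,115+490/3),(295+176/3,115+397/3)])
ks=[(205+27/3,175+160/3),(205+268/3,175+155/3)]
def f(p):
    t=np.linspace(0,2*np.pi,361);P=np.c_[p[0]+71*np.cos(t),p[1]+71*np.sin(t),46+0*t]
    a=proj(D,P);b=proj(S,P)
    return [a[:,0].min()-u[0,0],a[:,0].max()-u[1,0],a[:,1].min()-u[2,1],b[:,0].min()-ks[0][0],b[:,0].max()-ks[1][0]]
r=least_squares(f,[570,300],diff_step=1e-4);print("tin",r.x.round(1),np.round(r.fun,1))
E
```

```text
j1 [ 481.8 -102.7  115.7] [ 0.2 -0.1  0.3  0.2]
j2 [ 472.1 -171.6  114.2] [ 0.2 -0.1  0.3  0.2]
j3 [ 461.7 -238.1  115.4] [-0.4  0.2 -0.7 -0.5]
red [563.7 126.  104.5] [ 0.1 -0.   0.1  0. ]
    [563.7 126.2]
yel [580.9  87.  104.4] [ 0.4 -0.2  0.3  0.2]
    [580.9  87.3]
grn [605.  120.2 104.6] [ 0.7 -0.4  0.5  0.4]
    [605.1 120.4]
gry [588.9 161.  104.1] [ 0.4 -0.2  0.3  0.2]
    [588.9 161.4]
tin [564.7 129.2] [-1.3  0.5 -0.6 -1.7  0.8]
```

```bash
python3 -m handwheel '[[[0.05,0.271,-0.584,-0.06,0.097],[0.05,0.271,-0.584,-0.06,0.097],[0.05,0.271,-0.584,-0.06,0.097],[0.05,0.271,-0.584,-0.06,0.097],[0.05,0.271,-0.584,-0.06,0.097],[0.05,0.271,-0.584,-0.06,0.097],[0.05,0.271,-0.584,-0.06,0.097],[0.05,0.271,-0.584,-0.06,0.097],[0.05,0.271,-0.584,-0.06,0.097],[0.05,0.271,-0.584,-0.06,0.097]]]' 20
python3 -m handwheel '[[[0.05,0.271,-0.584,-0.06,0.097],[0.05,0.271,-0.584,-0.06,0.097],[0.05,0.271,-0.584,-0.06,0.097],[0.05,0.271,-0.584,-0.06,0.097],[0.05,0.271,-0.584,-0.06,0.097],[0.05,0.271,-0.584,-0.06,0.097],[0.05,0.271,-0.584,-0.06,0.097],[0.05,0.271,-0.584,-0.06,0.097],[0.05,0.271,-0.584,-0.06,0.097],[0.05,0,0,0,0]]]'
```

```text
time_s: 1.25
eef_pos: [348.4, 186.8, 201.2]
ee_rot: [0.0, 0.14, 0.99, 0.0]
force: [0.7, 0.1, -0.1]
grip_width: 0.473
grip_force: 0.0
time_s: 2.25
eef_pos: [470.9, -77.5, 173.7]
ee_rot: [-0.0, 0.081, 0.997, -0.0]
force: [-0.6, 0.3, -0.0]
grip_width: 0.475
grip_force: 0.0
```

```bash
python3 -m handwheel '[[[0.05,0.125,-0.26,-0.3,0.1],[0.05,0.125,-0.26,-0.3,0],[0.05,0,0,0,0],[0.05,0,0,0,0]]]'
python3 - <<'E'
from h import *
W=optics.capture("wrist");im=W["img"].copy()
p=ctrl.sense()["eef_pos"];print(p)
for t in ((481.9,-103.5,115.4),(471.9,-170.8,115.4),(563.7,126.2,105)):
    a=proj(W,t)[0];print(a);cv2.drawMarker(im,tuple(int(v) for v in a),(0,0,255),0,12,1)
cv2.drawMarker(im,tuple(int(v) for v in proj(W,[p[0],p[1],109])[0]),(255,0,255),1,12,1)
cv2.imwrite("pics/w1.png",im)
E
```

```text
time_s: 2.65
eef_pos: [482.2, -100.1, 144.5]
ee_rot: [-0.0, 0.073, 0.997, 0.0]
force: [-0.2, -0.1, -1.2]
grip_width: 0.469
grip_force: 0.0
[ 482.3947205  -100.01487482  144.93310099]
[311.09879548 279.91519761]
[172.10168165 279.07107226]
[702.93688536 341.62120286]
```

View pics/w1.png

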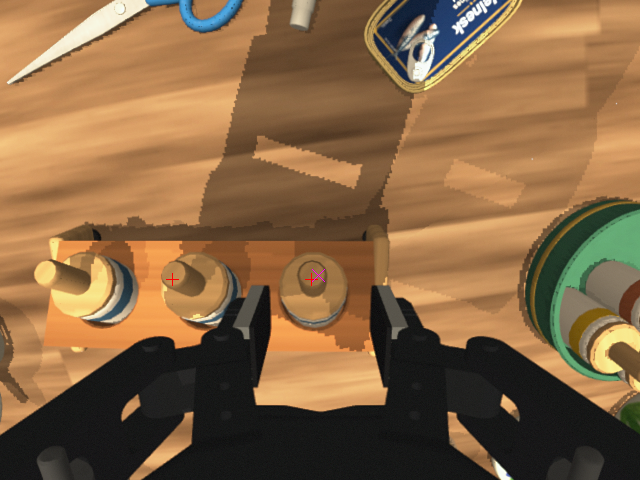

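The wrist view shows jar_1's knob top at about (312,271), close to the prediction at (311,280). The fingers straddle it about 3.5 mm too far toward +y. I'll correct that, descend and grip.

```bash
python3 -m handwheel '[[[0.05,-0.02,-0.07,-0.3,0],[0.05,0,0,-0.3,0],[0.05,0,0,-0.3,0],[0.05,0,0,-0.18,0],[0.05,0,0,0,0],[0.05,0,0,0,0],[1,0,0,0,0],[1,0,0,0,0],[1,0,0,0,0],[1,0,0,0,0]]]' 20
```

```text
time_s: 3.7
eef_pos: [481.7, -104.3, 90.9]
ee_rot: [0.0, 0.073, 0.997, -0.0]
force: [-1.9, 0.8, 6.3]
grip_width: 0.163
grip_force: 21.2
```

```bash
python3 -m handwheel '[[[1,-0.05,0.0075,0.087,0],[1,-0.05,0.0075,0.087,0],[1,-0.05,0.0075,0.087,0],[1,-0.05,0.0075,0.087,0],[1,-0.05,0.0075,0.087,0],[1,-0.05,0.0075,0.087,0],[1,-0.05,0.0075,0.087,0],[1,-0.05,0.0075,0.087,0],[1,-0.05,0.0075,0.087,0],[1,-0.05,0.0075,0.087,0]]]'
python3 -m handwheel '[[[1,0,0,0.3,0],[1,0,0,0.3,0],[1,0,0,0.3,0],[1,0,0,0.3,0],[1,0,0,0,0],[1,0,0,0,0]]]'
python3 - <<'E'
from h import *
a=optics.capture("scene")["img"][150:390,180:460];b=optics.capture("side")["img"][60:300,270:450]
cv2.imwrite("pics/l1.png",cv2.resize(np.hstack([a,b]),None,fx=1.7,fy=1.7,interpolation=cv2.INTER_CUBIC))
E
```

```text
time_s: 4.7
eef_pos: [456.2, -100.4, 134.1]
ee_rot: [-0.0, 0.073, 0.997, 0.0]
force: [0.6, -0.3, -1.9]
grip_width: 0.165
grip_force: 20.6
time_s: 5.3
eef_pos: [456.3, -100.4, 193.4]
ee_rot: [-0.0, 0.073, 0.997, 0.0]
force: [-0.7, -0.8, -1.8]
grip_width: 0.169
grip_force: 20.6
```

View pics/l1.png

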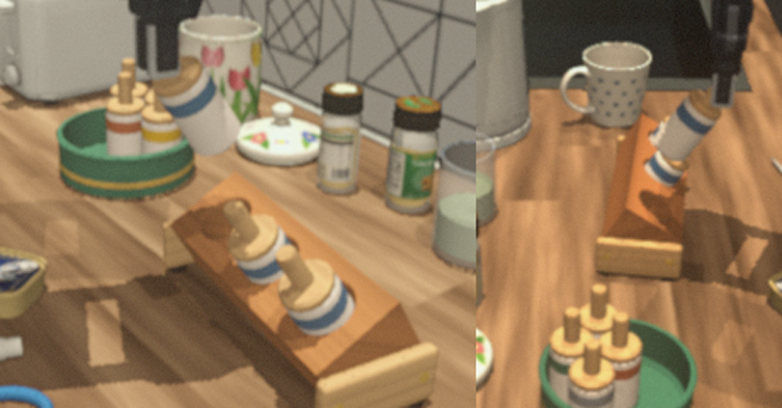

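Jar 1 is held but still leaning 30° and does not swing upright. I'll put its foot 8 mm back into its bore and lever it upright against the rear lip by moving the knob along an arc.

```bash
python3 -m handwheel '[[[1,0,0,-0.3,0],[1,0,0,-0.3,0],[1,0,0,-0.3,0],[1,0,0,-0.3,0],[1,0.083,-0.0124,-0.145,0],[1,0.083,-0.0124,-0.145,0],[1,0.083,-0.0124,-0.145,0],[1,0.083,-0.0124,-0.145,0],[1,0.083,-0.0124,-0.145,0],[1,0,0,0,0]]]'
python3 -m handwheel '[[[1,0.093,-0.0138,0.069,0],[1,0.093,-0.0138,0.069,0],[1,0.093,-0.0138,0.069,0],[1,0.093,-0.0138,0.069,0],[1,0.108,-0.016,0.042,0],[1,0.108,-0.016,0.042,0],[1,0.108,-0.016,0.042,0],[1,0.108,-0.016,0.042,0],[1,0,0,0,0]]]'
python3 - <<'E'
from h import *
a=optics.capture("scene")["img"][150:390,180:460];b=optics.capture("side")["img"][60:300,270:450]
cv2.imwrite("pics/l2.png",cv2.resize(np.hstack([a,b]),None,fx=1.7,fy=1.7,interpolation=cv2.INTER_CUBIC))
E
```

```text
time_s: 6.4
eef_pos: [477.7, -103.7, 96.8]
ee_rot: [-0.0, 0.073, 0.997, 0.0]
force: [1.4, -0.6, -2.8]
grip_width: 0.162
grip_force: 20.5
time_s: 7.3
eef_pos: [518.5, -109.9, 120.4]
ee_rot: [0.001, 0.073, 0.997, -0.0]
force: [1.1, 0.1, 0.5]
grip_width: -0.003
grip_force: 0.0
```

View pics/l2.png

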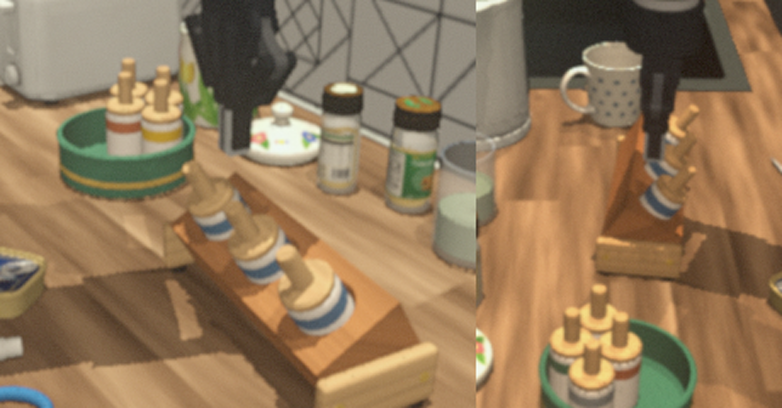

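I re-inserted it too far (a slip in my arithmetic), so the knob slid out and jar 1 is back seated in its bore, unharmed. I'll regrip, pull out only 32 mm, then do the arc.

```bash
python3 -m handwheel '[[[0.05,0,0,0.3,0],[0.05,0,0,0.3,0],[0.05,-0.244,0.037,0,0],[0.05,-0.244,0.037,0,0],[0.05,-0.244,0.037,0,0],[0.05,0,0,0,0],[0.05,0,0,-0.4,0],[0.05,0,0,-0.4,0],[0.05,0,0,-0.38,0],[0.05,0,0,0,0]]]' 20
python3 -m handwheel '[[[0.05,0,0,0,0],[1,0,0,0,0],[1,0,0,0,0],[1,0,0,0,0],[1,0,0,0,0]]]' 25
```

```text
time_s: 8.4
eef_pos: [480.5, -103.7, 89.2]
ee_rot: [-0.001, 0.073, 0.997, 0.001]
force: [0.5, 0.0, 0.6]
grip_width: 0.475
grip_force: 0.0
time_s: 8.9
eef_pos: [481.3, -104.2, 91.6]
ee_rot: [0.001, 0.073, 0.997, -0.0]
force: [-1.6, -0.2, 7.0]
grip_width: 0.166
grip_force: 25.2
```

```bash
python3 -m handwheel '[[[1,-0.053,0.0078,0.092,0],[1,-0.053,0.0078,0.092,0],[1,-0.053,0.0078,0.092,0],[1,-0.053,0.0078,0.092,0],[1,-0.053,0.0078,0.092,0],[1,-0.053,0.0078,0.092,0],[1,0,0,0,0]]]'
python3 -m handwheel '[[[1,0.093,-0.0138,0.069,0],[1,0.093,-0.0138,0.069,0],[1,0.093,-0.0138,0.069,0],[1,0.093,-0.0138,0.069,0],[1,0,0,0,0]]]'
```

```text
time_s: 9.6
eef_pos: [464.7, -101.6, 118.9]
ee_rot: [0.0, 0.073, 0.997, -0.0]
force: [-0.3, -0.2, -0.9]
grip_width: 0.166
grip_force: 24.6
time_s: 10.1
eef_pos: [484.2, -104.6, 132.4]
ee_rot: [0.0, 0.073, 0.997, -0.0]
force: [-1.5, 0.0, -2.0]
grip_width: 0.161
grip_force: 24.8
```

Still gripped; second half of the arc, then lift clear and look.

```bash
python3 -m handwheel '[[[1,0.108,-0.016,0.042,0],[1,0.108,-0.016,0.042,0],[1,0.108,-0.016,0.042,0],[1,0.108,-0.016,0.042,0],[1,0,0,0,0],[1,0,0,0.3,0],[1,0,0,0.3,0],[1,0,0,0.3,0],[1,0,0,0.3,0],[1,0,0,0,0]]]'
python3 - <<'E'
from h import *
a=optics.capture("scene")["img"][120:360,180:460];b=optics.capture("side")["img"][60:300,270:450]
cv2.imwrite("pics/l3.png",cv2.resize(np.hstack([a,b]),None,fx=1.7,fy=1.7,interpolation=cv2.INTER_CUBIC))
E
```

```text
time_s: 11.1
eef_pos: [506.3, -108.0, 202.4]
ee_rot: [0.002, 0.073, 0.997, -0.001]
force: [0.7, -0.2, -2.3]
grip_width: 0.159
grip_force: 24.6
```

View pics/l3.png

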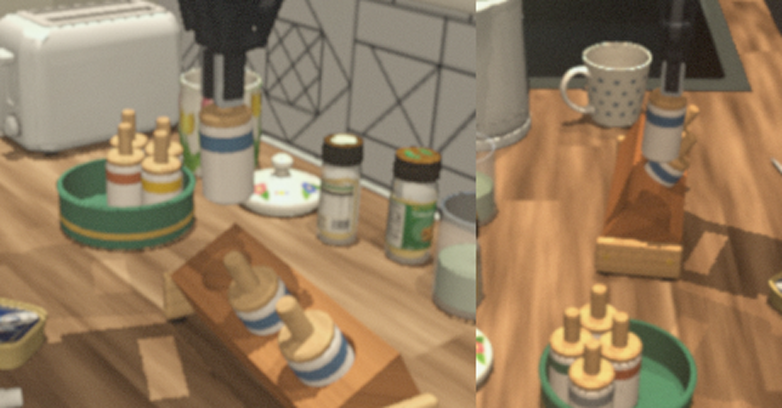

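Jar 1 now hangs upright in both views. I'll carry it above the tin and measure its offset from the tool by the blue band's columns in the two cameras.

```bash
cat >> h.py <<'E'
def axis_xy(z, box=60):
    """xy of held jar's axis from blue band column mids in scene+side; red-band middle jar as reference is separate"""
    tcp=np.array(ctrl.sense()["eef_pos"]);obs=[]
    for n in("scene","side"):
        c=optics.capture(n);g=cv2.GaussianBlur(c["img"],(3,3),0).astype(int)
        p=proj(c,[tcp[0],tcp[1],z])[0]
        m=((g[...,0]-g[...,2])>15).astype(np.uint8)
        y,x=np.mgrid[:480,:640];m[(abs(x-p[0])>35)|(abs(y-p[1])>35)]=0
        k,l,st,ce=cv2.connectedComponentsWithStats(m);i=1+st[1:,4].argmax()
        u=(st[i,0]+st[i,0]+st[i,2]-1)/2;obs.append((c,u));print(n,p.round(1),st[i],u)
    r=least_squares(lambda q:[proj(c,[q[0],q[1],z])[0,0]-u for c,u in obs],tcp[:2])
    print("axis",r.x.round(1),"tcp",tcp.round(1),"axis-tcp",(r.x-tcp[:2]).round(1));return r.x
E
python3 -m handwheel '[[[1,0.101,0.686,0,0],[1,0.101,0.686,0,0],[1,0.101,0.686,0,0],[1,0.101,0.686,0,0],[1,0.101,0.686,0,0],[1,0.101,0.686,0,0],[1,0.101,0.686,0,0],[1,0.101,0.686,0,0],[1,0,0,0,0],[1,0,0,0,0]]]'
python3 - <<'E'
from h import *
axis_xy(ctrl.sense()["eef_pos"][2]+19-92+47)
E
```

```text
time_s: 12.2
eef_pos: [545.2, 167.1, 199.4]
ee_rot: [-0.001, 0.072, 0.997, -0.0]
force: [0.4, -0.6, -1.4]
grip_width: 0.164
grip_force: 24.8
scene [230.  149.6] [222 150  21   6  93] 232.0Traceback (most recent call last):
  File "<stdin>", line 2, in <module>
  File "h.py", line 18, in axis_xy
    k,l,st,ce=cv2.connectedComponentsWithStats(m);i=1+st[1:,4].argmax()
                                                      ~~~~~~~~~~~~~~~^^
ValueError: attempt to get argmax of an empty sequence
```

Run:
```python
from h import *
c=optics.capture("side");cv2.imwrite("pics/s4.png",c["img"]);g=c["img"].astype(int);tcp=ctrl.sense()["eef_pos"]
p=proj(c,[tcp[0],tcp[1],tcp[2]-26])[0].astype(int);print(p)
for v in range(p[1]-30,p[1]+40,6):print(v,(g[v,p[0]-30:p[0]+31:6,0]-g[v,p[0]-30:p[0]+31:6,2]), g[v,p[0]-30:p[0]+31:12,1])
```

```text
[373 224]
194 [ -90  -92  -83  -84  -24  -20  -20 -121 -114  -89  -98] [119  84  98  50 114 137]
200 [-121 -119 -103  -96  -25  -22  -21  -74  -94  -87  -94] [190 124 103  59 105 130]
206 [ -83  -84  -86  -82  -22  -24  -17 -121  -96  -82  -96] [108 108 105  72 127 125]
212 [-81 -80 -79 -69 -29 -21 -21 -74 -76 -80 -91] [106 108 103  95  98 119]
218 [-69 -73 -52 -69 -81 -72 -75 -66 -77 -79 -90] [ 96 100 105  98 104 119]
224 [-72 -74 -20 -41 -52 -62 -49 -28 -84 -82 -87] [102  68 130 125 107 118]
230 [-89 -99 -32   7   8   0  10 -78 -89 -85 -86] [116 100  74  72 114 117]
236 [-77 -98 -38 -40 -17 -11 -34 -98 -85 -85 -91] [ 95 121 111 125 115 125]
242 [ -73  -95  -38  -42  -43  -42  -39 -111  -85  -87  -92] [102 122 151 130 114 123]
248 [ -73  -86  -41  -44  -44  -43  -38 -109  -85  -90  -89] [101 129 145 124 116 120]
254 [ -85  -72  -47  -43  -42  -41  -30 -109  -84  -95  -88] [110 129 146 105 115 119]
260 [-90 -82 -78 -93 -32 -10 -11 -10 -75 -97 -89] [123 105  92  71 109 117]
```

```bash
sed -i '/^def axis_xy/,$d' h.py
cat >> h.py <<'E'
def edges(c,p,rows,th=-58):
    g=c["img"].astype(int);d=g[...,0]-g[...,2];L=[];R=[]
    for v in rows:
        x=int(p[0]);l=x;r=x
        while d[v,l-1]>th:l-=1
        while d[v,r+1]>th:r+=1
        L.append(l);R.append(r)
    return np.median(L),np.median(R)
def axis_xy():
    tcp=np.array(ctrl.sense()["eef_pos"]);obs=[]
    z=tcp[2]-73+30
    for n in("scene","side"):
        c=optics.capture(n);p=proj(c,[tcp[0],tcp[1],z])[0]
        v=int(p[1]);e=edges(c,p,range(v-3,v+8));obs.append((c,np.mean(e)));print(n,p.round(1),e,"expected width",round(40*c["K"][0][0]/(np.array(c["R"])@[tcp[0],tcp[1],z]+c["t"])[2],1))
    r=least_squares(lambda q:[proj(c,[q[0],q[1],z])[0,0]-u for c,u in obs],tcp[:2])
    print("axis",r.x.round(1),"tcp",tcp.round(1),"axis-tcp",(r.x-tcp[:2]).round(1))
E
python3 -c "
from h import *
axis_xy()"
```

```text
Traceback (most recent call last):
  File "h.py", line 23, in axis_xy
    v=int(p[1]);e=edges(c,p,range(v-3,v+8));obs.append((c,np.mean(e)));print(n,p.round(1),e,"expected width",round(40*c["K"][0][0]/(np.array(c["R"])@[tcp[0],tcp[1],z]+c["t"])[2],1))
                  ~~~~~^^^^^^^^^^^^^^^^^^^^
  File "h.py", line 14, in edges
    while d[v,l-1]>th:l-=1
          ~^^^^^^^
IndexError: index -641 is out of bounds for axis 1 with size 640
```

```bash
sed -i '/^def axis_xy/,$d' h.py
cat >> h.py <<'E'
def axis_xy():
    tcp=np.array(ctrl.sense()["eef_pos"])
    z=tcp[2]-73+30;z2=z+20
    c=optics.capture("side");p=proj(c,[tcp[0],tcp[1],z])[0]
    v=int(p[1]);e=edges(c,p,range(v-3,v+8));print(p.round(1),e,"expected width",round(40*c["K"][0][0]/(np.array(c["R"])@[tcp[0],tcp[1],z]+c["t"])[2],1))
    s=optics.capture("scene");p=proj(s,[tcp[0],tcp[1],z2])[0];g=s["img"].astype(int)
    m=((g[...,0]-g[...,2])>15).astype(np.uint8);y,x=np.mgrid[:480,:640];m[(abs(x-p[0])>25)|(abs(y-p[1])>20)]=0
    k,l,st,ce=cv2.connectedComponentsWithStats(m);i=1+st[1:,4].argmax();u=st[i,0]+(st[i,2]-1)/2;print(p.round(1),st[i],u)
    r=least_squares(lambda q:[proj(c,[q[0],q[1],z])[0,0]-np.mean(e),proj(s,[q[0],q[1],z2])[0,0]-u],tcp[:2])
    print("axis",r.x.round(1),"tcp",tcp.round(1),"axis-tcp",(r.x-tcp[:2]).round(1))
E
python3 -c "
from h import *
axis_xy()"
```

```text
[372.3 234.5] (np.float64(353.0), np.float64(381.0)) expected width 30.0
[230.4 147.4] [222 148  22   8 102] 232.5
axis [553.2 172.7] tcp [545.6 165.8 200.3] axis-tcp [7.6 6.9]
```

Run:
```python
from h import *
W=optics.capture("wrist");im=W["img"].copy()
cv2.imwrite("pics/w5raw.png",im)
def mk(X,col):
    a=proj(W,X)[0];print(np.round(X,1),a.round(1));cv2.drawMarker(im,tuple(int(round(v)) for v in a),col,0,10,1)
for t in ((563.7,126.2,105),(580.9,87.3,105),(605.1,120.4,105),(588.9,161.4,105)):mk(t,(0,0,255))
t=np.linspace(0,6.28,120)
for r,z,col in((65,46,(255,0,255)),(65,6,(255,255,0))):
    for a in proj(W,np.c_[564+r*np.cos(t),127+r*np.sin(t),z+0*t]):cv2.circle(im,tuple(int(v) for v in a),1,col,-1)
p=ctrl.sense()["eef_pos"];zf=p[2]-73
for o in((0,0),(7.6,0)):
  for a in proj(W,np.c_[p[0]+o[0]+19.5*np.cos(t),p[1]+o[1]+19.5*np.sin(t),zf+69+0*t]):cv2.circle(im,tuple(int(v) for v in a),1,(0,255,0) if o[0] else (0,0,255),-1)
cv2.imwrite("pics/w5.png",im)
```

```text
[563.7 126.2 105. ] [263.8 275.7]
[580.9  87.3 105. ] [213.4 306.2]
[605.1 120.4 105. ] [266.8 331.4]
[588.9 161.4 105. ] [321.3 302.9]
```

View pics/w5.png

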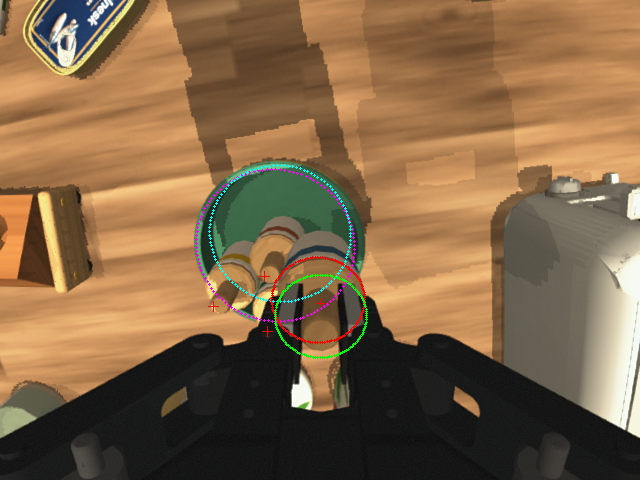

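The wrist view shows the tin's outer rim from about u=197 to u=366, a few px to the right of my prediction, with the held jar between the fingers at u≈320. I'll refine the tin's centre from its green outline in each camera.

```bash
cat > t.py <<'E'
from h import *
t=np.linspace(0,2*np.pi,361)
def ext(c,x,y):
    P=np.vstack([np.c_[x+71*np.cos(t),y+71*np.sin(t),z+0*t] for z in(0,46)]);a=proj(c,P)
    return np.array([a[:,0].min(),a[:,0].max(),a[:,1].min(),a[:,1].max()])
for n,use in(("wrist",[0,1,2]),("side",[0,1,3]),("scene",[0,1,3])):
    c=optics.capture(n);h=cv2.cvtColor(c["img"],cv2.COLOR_BGR2HSV)
    m=cv2.inRange(h,(65,60,30),(95,255,255));e=ext(c,564,127);y,x=np.mgrid[:480,:640]
    m[(x<e[0]-12)|(x>e[1]+12)|(y<e[2]-12)|(y>e[3]+12)]=0
    k,l,st,_=cv2.connectedComponentsWithStats(cv2.morphologyEx(m,2,np.ones((2,2))));i=1+st[1:,4].argmax();s=st[i]
    mm=np.array([s[0]-.5,s[0]+s[2]-.5,s[1]-.5,s[1]+s[3]-.5])
    r=least_squares(lambda q:(ext(c,*q)-mm)[use],[564,127],diff_step=1e-4);print(n,e.round(1),mm,r.x.round(1),r.fun.round(1))
E
python3 t.py
```

```text
wrist [189.  361.7 158.1 327.5] [195.5 364.5 162.5 277.5] [568.6 130.1] [-1.6  1.6  0.2]Traceback (most recent call last):
  File "t.py", line 10, in <module>
    k,l,st,_=cv2.connectedComponentsWithStats(cv2.morphologyEx(m,2,np.ones((2,2))));i=1+st[1:,4].argmax();s=st[i]
                                                                                        ~~~~~~~~~~~~~~~^^
ValueError: attempt to get argmax of an empty sequence
```

```bash
sed -i 's/(65,60,30),(95,255,255)/(42,50,20),(100,255,255)/; s/^    k,l,st.*$/    ys,xs=np.nonzero(cv2.morphologyEx(m,2,np.ones((2,2))));s=[xs.min(),ys.min(),np.ptp(xs)+1,np.ptp(ys)+1]/' t.py; python3 t.py
python3 - <<'E'
from h import *
# knob-row check in side image: column centre of tin jar knobs
c=cv2.imread("pics/side0.png").astype(int)
for v in (250,254): print(v,[int(x) for x in c[v,346:366].sum(1)//3])
E
```

```text
wrist [188.7 361.4 158.1 327.6] [194.5 364.5 161.5 321.5] [567.6 130.1] [-1.2  1.2  0.2]
side [306.9 400.5 245.9 331.5] [308.5 400.5 256.5 329.5] [562.6 123. ] [-0.6  0.6 -0.1]
scene [212.5 295.6 210.7 268.2] [214.5 308.5 206.5 266.5] [574.4 119.8] [ 5.5 -5.7  1.7]
250 [190, 187, 185, 167, 132, 106, 105, 113, 117, 116, 115, 109, 104, 95, 80, 77, 75, 75, 81, 85]
254 [129, 130, 129, 119, 106, 100, 107, 108, 107, 109, 109, 105, 103, 92, 87, 83, 75, 68, 70, 66]
```

Run:
```python
from h import *
t=np.linspace(0,2*np.pi,60);out=[]
p=ctrl.sense()["eef_pos"];zf=p[2]-73;print(p)
def ring(im,c,x,y,z,r,s,o,col):
    a=((proj(c,np.c_[x+r*np.cos(t),y+r*np.sin(t),z+0*t])-o+.5)*s).astype(np.int32);cv2.polylines(im,[a],True,col,1)
for n,o,w in(("side",(300,190),(110,96)),("scene",(200,120),(110,96))):
    c=optics.capture(n);s=3.6
    raw=cv2.resize(c["img"][o[1]:o[1]+80,o[0]:o[0]+108],None,fx=s,fy=s,interpolation=cv2.INTER_CUBIC);im=raw.copy()
    for y,col in((166.5,(0,0,255)),):
        for z,r in((0,20),(61,19.5),(69,19.5)):ring(im,c,552.9,y,zf+z,r,s,np.array(o),col)
    for z,r in((75,19.5),(105,7.5)):ring(im,c,563.7,126.2,z,r,s,np.array(o),(255,0,0))
    ring(im,c,564,127,46,71,s,np.array(o),(255,0,255))
    out.append(np.hstack([raw,im]))
cv2.imwrite("pics/f.png",np.vstack(out))
```

```text
[545.56541905 166.65371554 200.59292423]
```

View pics/f.png

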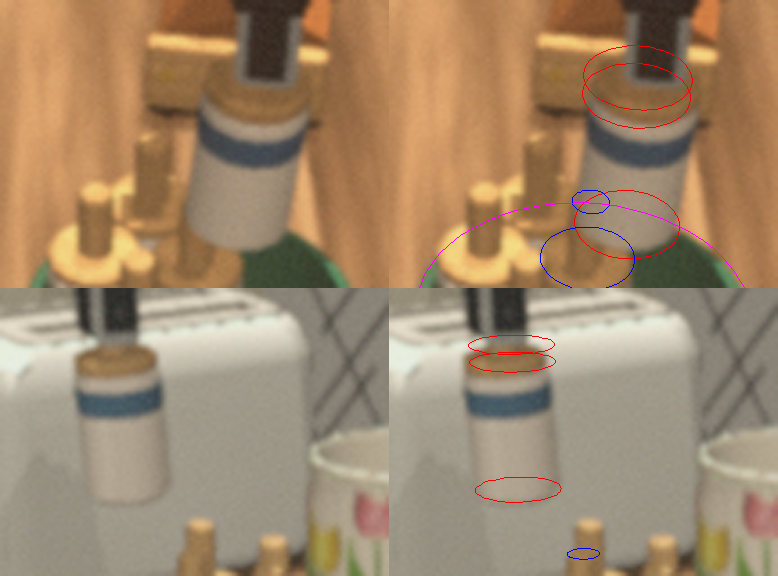

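The picture shows the model about 2 px off the held jar in the side view, and the lid about 2 px left in the scene view. So the jar's axis sits about +5.5 mm in x from the tool, and the robot frame reads about +4 mm in y relative to the cameras, which agrees with the wrist view. I'll correct by (-4.8, +3.8) and descend, watching the force.

```bash
python3 -m handwheel '[[[1,-0.096,0.076,0,0],[1,0,0,-0.3,0],[1,0,0,-0.3,0],[1,0,0,-0.3,0],[1,0,0,-0.3,0],[1,0,0,-0.3,0],[1,0,0,0,0]]]'
python3 -m handwheel '[[[1,0,0,-0.1,0],[1,0,0,-0.1,0],[1,0,0,-0.1,0],[1,0,0,-0.1,0],[1,0,0,-0.1,0],[1,0,0,0,0]]]'
```

```text
time_s: 13.6
eef_pos: [539.5, 170.7, 123.8]
ee_rot: [-0.002, 0.073, 0.997, -0.0]
force: [0.2, -0.7, -1.5]
grip_width: 0.163
grip_force: 24.8
time_s: 14.2
eef_pos: [540.4, 170.5, 99.8]
ee_rot: [-0.001, 0.073, 0.997, -0.0]
force: [0.2, -0.5, -1.9]
grip_width: 0.164
grip_force: 24.8
```

```bash
python3 -m handwheel '[[[1,0,0,-0.1,0],[1,0,0,-0.1,0],[1,0,0,-0.1,0],[1,0,0,-0.04,0],[1,0,0,0,0]]]'
python3 -m handwheel '[[[1,0,0,-0.04,0],[1,0,0,0,0]]]'
```

```text
time_s: 14.7
eef_pos: [540.6, 170.5, 83.2]
ee_rot: [-0.0, 0.073, 0.997, -0.0]
force: [-0.8, 0.3, -2.0]
grip_width: 0.162
grip_force: 24.8
time_s: 14.9
eef_pos: [541.1, 170.6, 81.9]
ee_rot: [0.0, 0.073, 0.997, 0.0]
force: [0.4, -0.2, 0.1]
grip_width: 0.166
grip_force: 24.9
```

```bash
python3 -m handwheel '[[[1,0,0,-0.04,0],[1,0,0,0,0]]]'
python3 -m handwheel '[[[1,0,0,-0.03,0],[1,0,0,0,0]]]'
```

```text
time_s: 15.1
eef_pos: [542.2, 170.6, 81.5]
ee_rot: [0.002, 0.073, 0.997, 0.0]
force: [0.1, 0.6, 11.3]
grip_width: 0.163
grip_force: 26.1
time_s: 15.3
eef_pos: [543.2, 170.7, 81.2]
ee_rot: [0.004, 0.073, 0.997, 0.001]
force: [0.6, -0.8, 18.7]
grip_width: 0.154
grip_force: 26.9
```

The jar is seated on the floor (19 N). I'll release gently and rise.

```bash
python3 -m handwheel '[[[1,0,0,0.04,0],[0.4,0,0,0.02,0],[0.35,0,0,0,0],[0.3,0,0,0,0],[0.3,0,0,0.1,0],[0.3,0,0,0.2,0],[0.3,0,0,0.4,0],[0.3,0,0,0.6,0],[0.3,0,0,0.6,0],[0.3,0,0,0,0]]]'
python3 - <<'E'
from h import *
for n in("side","scene"):
    c=optics.capture(n);g=c["img"].astype(int);cv2.imwrite(f"pics/r_{n}.png",c["img"])
    # blue pixels near the tin
    a=proj(c,[546.7,166.4,55])[0];d=g[...,0]-g[...,2]
    y,x=np.mgrid[:480,:640];m=(d>5)&(abs(x-a[0])<30)&(abs(y-a[1])<30)
    ys,xs=np.nonzero(m);print(n,a.round(1),len(xs),xs.min() if len(xs) else 0,xs.max() if len(xs) else 0,ys.min() if len(xs) else 0,ys.max() if len(xs) else 0)
E
```

```text
time_s: 16.3
eef_pos: [542.5, 170.9, 180.9]
ee_rot: [0.004, 0.073, 0.997, 0.001]
force: [1.3, -0.3, -0.7]
grip_width: 0.348
grip_force: 0.0
side [367.1 289.7] 72 355 377 296 301
scene [234.2 215.8] 150 216 264 216 244
```

Jar 1 stands in the slot (band centre u=366 in the side view, expected 367). Next is jar 2.

```bash
python3 -m handwheel '[[[0.05,-0.137,-0.685,-0.062,0],[0.05,-0.137,-0.685,-0.062,0],[0.05,-0.137,-0.685,-0.062,0],[0.05,-0.137,-0.685,-0.062,0],[0.05,-0.137,-0.685,-0.062,0],[0.05,-0.137,-0.685,-0.062,0],[0.05,-0.137,-0.685,-0.062,0],[0.05,-0.137,-0.685,-0.062,0],[0.05,-0.137,-0.685,-0.062,0],[0.05,-0.137,-0.685,-0.062,0]]]' 25
python3 -m handwheel '[[[0.05,0,0,0,0],[0.05,0,0,0,0]]]'
```

```text
time_s: 17.4
eef_pos: [471.2, -173.0, 144.0]
ee_rot: [-0.001, 0.073, 0.997, 0.001]
force: [0.4, -0.5, -0.1]
grip_width: 0.475
grip_force: 0.0
time_s: 17.6
eef_pos: [471.7, -171.9, 144.2]
ee_rot: [-0.001, 0.073, 0.997, 0.001]
force: [0.7, 0.6, -1.1]
grip_width: 0.48
grip_force: 0.0
```

```bash
python3 -m handwheel '[[[0.05,0.046,0.005,-0.3,0],[0.05,0,0,-0.3,0],[0.05,0,0,-0.3,0],[0.05,0,0,-0.13,0],[0.05,0,0,0,0],[0.05,0,0,0,0],[1,0,0,0,0],[1,0,0,0,0],[1,0,0,0,0],[1,0,0,0,0]]]' 25
python3 -m handwheel '[[[1,-0.053,0.0078,0.092,0],[1,-0.053,0.0078,0.092,0],[1,-0.053,0.0078,0.092,0],[1,-0.053,0.0078,0.092,0],[1,-0.053,0.0078,0.092,0],[1,-0.053,0.0078,0.092,0],[1,0,0,0,0]]]'
```

```text
time_s: 18.6
eef_pos: [474.7, -171.8, 94.1]
ee_rot: [0.0, 0.073, 0.997, -0.0]
force: [-1.2, 1.0, 4.7]
grip_width: 0.163
grip_force: 25.2
time_s: 19.3
eef_pos: [458.5, -169.4, 121.7]
ee_rot: [0.0, 0.073, 0.997, -0.0]
force: [-0.2, 0.1, -1.4]
grip_width: 0.164
grip_force: 24.6
```

```bash
python3 -m handwheel '[[[1,0.093,-0.0138,0.069,0],[1,0.093,-0.0138,0.069,0],[1,0.093,-0.0138,0.069,0],[1,0.093,-0.0138,0.069,0],[1,0.112,-0.0165,0.042,0],[1,0.112,-0.0165,0.042,0],[1,0.112,-0.0165,0.042,0],[1,0.112,-0.0165,0.042,0],[1,0,0,0,0]]]'
python3 -m handwheel '[[[1,0,0,0.3,0],[1,0,0,0.3,0],[1,0,0,0.3,0],[1,0,0,0.3,0],[1,0,0,0,0]]]'
```

```text
time_s: 20.2
eef_pos: [500.4, -175.5, 143.5]
ee_rot: [0.0, 0.073, 0.997, -0.0]
force: [-1.5, 0.3, -0.9]
grip_width: 0.157
grip_force: 24.5
time_s: 20.7
eef_pos: [500.7, -175.9, 205.2]
ee_rot: [0.002, 0.073, 0.997, -0.001]
force: [0.4, 0.5, -2.3]
grip_width: 0.167
grip_force: 24.6
```

```bash
python3 -m handwheel '[[[1,0.086,0.681,0,0],[1,0.086,0.681,0,0],[1,0.086,0.681,0,0],[1,0.086,0.681,0,0],[1,0.086,0.681,0,0],[1,0.086,0.681,0,0],[1,0.086,0.681,0,0],[1,0.086,0.681,0,0],[1,0,0,0,0],[1,0,0,0,0]]]'
python3 - <<'E'
from h import *
tcp=np.array(ctrl.sense()["eef_pos"]);c=optics.capture("side");cv2.imwrite("pics/s7.png",c["img"]);cv2.imwrite("pics/sc7.png",optics.capture("scene")["img"]);print(tcp)
for h in(12,30,62):
    X=[tcp[0]+3,tcp[1]-4,tcp[2]-75+h];p=proj(c,X)[0];v=int(p[1])+(9 if h<62 else 6)
    g=c["img"].astype(int);d=g[...,0]-g[...,2];u=int(p[0]);print(h,p.round(1),v);print(d[v,u-24:u+25]);print(g[v,u-24:u+25,1])
E
```

```text
time_s: 21.7
eef_pos: [533.9, 97.4, 202.5]
ee_rot: [-0.0, 0.072, 0.997, -0.0]
force: [-0.3, -1.0, -2.0]
grip_width: 0.159
grip_force: 24.8
[533.88964309  97.36316463 202.51030975]
12 [373.8 213.1] 222
[-61 -58 -58 -64 -62 -63 -65 -63 -61 -62 -54 -48 -44 -42 -40 -43 -40 -43
 -43 -45 -45 -44 -43 -44 -45 -44 -45 -44 -44 -43 -42 -41 -41 -42 -39 -40
 -39 -48 -63 -73 -77 -78 -83 -79 -79 -83 -80 -82 -81]
[ 79  79  78  81  84  86  89  89  90  80  76  76  88 109 128 131 136 140
 140 144 145 146 146 148 147 147 148 148 142 144 143 139 137 135 135 127
 118 109 100  97  99 106 109 105 103 102 107 108 105]
30 [374.6 203. ] 212
[-80 -81 -81 -82 -79 -80 -81 -83 -78 -78 -63 -45 -37 -39 -41 -38 -40 -43
 -42 -43 -43 -42 -44 -45 -44 -45 -45 -41 -43 -43 -41 -44 -43 -43 -39 -39
 -39 -42 -53 -74 -73 -78 -79 -80 -79 -81 -81 -83 -86]
[109 107 104 105 109 107 109 107 108 110 105 110 116 124 129 130 132 136
 139 141 146 146 146 146 146 148 147 147 147 146 144 140 142 137 133 133
 127 120 113 104  98  98 103 103 104 107 105 109 109]
62 [376.1 184.4] 190
[-89 -84 -85 -86 -83 -83 -88 -84 -90 -86 -78 -50 -34 -37 -39 -47 -57 -67
 -74 -73 -79 -77 -83 -86 -86 -81 -81 -82 -81 -81 -84 -83 -82 -78 -80 -75
 -74 -68 -55 -53 -73 -84 -90 -92 -93 -91 -91 -90 -93]
[ 87  83  82  79  78  77  77  84  81  80  80  86 100 115 119 117 107 101
  94 102 102 106 107 113 110 112 109 108 110 109 108 108 111 111 106 102
  97  97  98 106 114 116 121 124 120 122 118 120 123]
```

```bash
python3 -m handwheel '[[[1,0.014,-0.01,0,0],[1,0,0,-0.3,0],[1,0,0,-0.3,0],[1,0,0,-0.3,0],[1,0,0,-0.3,0],[1,0,0,-0.3,0],[1,0,0,0,0]]]'
python3 -m handwheel '[[[1,0,0,-0.1,0],[1,0,0,-0.1,0],[1,0,0,-0.1,0],[1,0,0,-0.1,0],[1,0,0,-0.1,0],[1,0,0,0,0]]]'
```

```text
time_s: 22.5
eef_pos: [533.9, 95.8, 126.6]
ee_rot: [-0.002, 0.073, 0.997, -0.0]
force: [-0.1, -0.1, -0.6]
grip_width: 0.161
grip_force: 24.8
time_s: 23.1
eef_pos: [534.4, 96.5, 102.6]
ee_rot: [-0.001, 0.073, 0.997, -0.0]
force: [0.3, 0.0, -2.3]
grip_width: 0.162
grip_force: 24.8
```

```bash
python3 -m handwheel '[[[1,0,0,-0.1,0],[1,0,0,-0.1,0],[1,0,0,-0.1,0],[1,0,0,0,0]]]'
python3 -m handwheel '[[[1,0,0,-0.04,0],[1,0,0,0,0]]]'
python3 -m handwheel '[[[1,0,0,-0.04,0],[1,0,0,0,0]]]'
```

```text
time_s: 23.5
eef_pos: [534.4, 96.5, 87.5]
ee_rot: [-0.001, 0.073, 0.997, -0.0]
force: [-1.0, -0.3, -2.6]
grip_width: 0.162
grip_force: 24.7
time_s: 23.7
eef_pos: [534.7, 96.5, 86.2]
ee_rot: [-0.0, 0.073, 0.997, 0.0]
force: [-0.2, -0.8, -2.5]
grip_width: 0.161
grip_force: 24.8
time_s: 23.9
eef_pos: [534.7, 96.5, 84.2]
ee_rot: [-0.0, 0.073, 0.997, -0.0]
force: [-0.6, 0.2, -1.1]
grip_width: 0.16
grip_force: 24.8
```

```bash
python3 -m handwheel '[[[1,0,0,-0.04,0],[1,0,0,0,0]]]'
python3 -m handwheel '[[[1,0,0,-0.04,0],[1,0,0,0,0]]]'
```

```text
time_s: 24.1
eef_pos: [535.8, 96.4, 83.5]
ee_rot: [0.002, 0.073, 0.997, 0.0]
force: [0.3, 0.2, 7.1]
grip_width: 0.167
grip_force: 25.5
time_s: 24.3
eef_pos: [537.1, 96.3, 83.1]
ee_rot: [0.004, 0.073, 0.997, 0.0]
force: [0.2, -0.2, 15.4]
grip_width: 0.16
grip_force: 26.5
```

```bash
python3 -m handwheel '[[[1,0,0,0.06,0],[0.4,0,0,0.02,0],[0.35,0,0,0,0],[0.3,0,0,0,0],[0.3,0,0,0.1,0],[0.3,0,0,0.2,0],[0.3,0,0,0.4,0],[0.3,0,0,0.6,0],[0.3,0,0,0.6,0],[0.3,0,0,0,0]]]'
python3 -m handwheel '[[[0.05,-0.145,-0.672,-0.075,0],[0.05,-0.145,-0.672,-0.075,0],[0.05,-0.145,-0.672,-0.075,0],[0.05,-0.145,-0.672,-0.075,0],[0.05,-0.145,-0.672,-0.075,0],[0.05,-0.145,-0.672,-0.075,0],[0.05,-0.145,-0.672,-0.075,0],[0.05,-0.145,-0.672,-0.075,0],[0.05,-0.145,-0.672,-0.075,0],[0.05,-0.145,-0.672,0,0]]]'
python3 -m handwheel '[[[0.05,0,0,0,0],[0.05,0,0,0,0]]]'
python3 - <<'E'
from h import *
for n in("side","scene"):
    c=optics.capture(n);g=c["img"].astype(int);cv2.imwrite(f"pics/r2_{n}.png",c["img"]);d=g[...,0]-g[...,2]
    for X in((547,166.4,55),(538.1,92.7,55)):
        a=proj(c,X)[0];y,x=np.mgrid[:480,:640];m=((d>3)&(abs(x-a[0])<22)&(abs(y-a[1]-3)<15)).astype(np.uint8)
        k,l,st,ce=cv2.connectedComponentsWithStats(m);print(n,a.round(1),[list(map(int,s)) for s in st[1:] if s[4]>15])
E
```

```text
time_s: 25.3
eef_pos: [536.5, 96.5, 184.0]
ee_rot: [0.004, 0.073, 0.997, 0.0]
force: [0.0, -0.2, -0.4]
grip_width: 0.349
grip_force: 0.0
time_s: 26.3
eef_pos: [461.5, -240.6, 145.1]
ee_rot: [-0.0, 0.073, 0.997, 0.0]
force: [0.5, 0.1, 0.3]
grip_width: 0.473
grip_force: 0.0
time_s: 26.5
eef_pos: [462.0, -239.6, 145.4]
ee_rot: [-0.0, 0.073, 0.997, 0.0]
force: [-0.3, 1.4, 0.4]
grip_width: 0.475
grip_force: 0.0
side [366.9 289.7] [[379, 289, 10, 14, 51], [355, 296, 21, 6, 64]]
side [369.5 256.5] []
scene [234.3 215.8] [[223, 216, 16, 7, 66], [214, 224, 6, 10, 25], [239, 231, 18, 3, 27]]
scene [251.5 230.6] [[230, 219, 8, 4, 28], [239, 231, 23, 7, 114], [230, 240, 44, 5, 70]]
```

```bash
python3 -m handwheel '[[[0.05,0.054,0.006,-0.3,0],[0.05,0,0,-0.3,0],[0.05,0,0,-0.3,0],[0.05,0,0,-0.14,0],[0.05,0,0,0,0],[0.05,0,0,0,0],[1,0,0,0,0],[1,0,0,0,0],[1,0,0,0,0],[1,0,0,0,0]]]' 25
python3 -m handwheel '[[[1,-0.053,0.0078,0.092,0],[1,-0.053,0.0078,0.092,0],[1,-0.053,0.0078,0.092,0],[1,-0.053,0.0078,0.092,0],[1,-0.053,0.0078,0.092,0],[1,-0.053,0.0078,0.092,0],[1,0,0,0,0]]]'
```

```text
time_s: 27.6
eef_pos: [465.1, -239.3, 94.1]
ee_rot: [0.0, 0.073, 0.997, -0.0]
force: [-2.2, 0.7, 5.4]
grip_width: 0.16
grip_force: 25.2
time_s: 28.3
eef_pos: [448.9, -236.9, 121.8]
ee_rot: [0.0, 0.073, 0.997, -0.0]
force: [-1.0, -0.3, -1.4]
grip_width: 0.164
grip_force: 24.6
```

```bash
python3 -m handwheel '[[[1,0.093,-0.0138,0.069,0],[1,0.093,-0.0138,0.069,0],[1,0.093,-0.0138,0.069,0],[1,0.093,-0.0138,0.069,0],[1,0.114,-0.0165,0.042,0],[1,0.114,-0.0165,0.042,0],[1,0.114,-0.0165,0.042,0],[1,0.114,-0.0165,0.042,0],[1,0,0,0,0]]]'
python3 -m handwheel '[[[1,0,0,0.3,0],[1,0,0,0.3,0],[1,0,0,0.3,0],[1,0,0,0.3,0],[1,0,0,0,0]]]'
```

```text
time_s: 29.2
eef_pos: [491.1, -243.0, 143.5]
ee_rot: [0.0, 0.073, 0.997, -0.0]
force: [-2.2, 0.6, -1.2]
grip_width: 0.165
grip_force: 24.5
time_s: 29.7
eef_pos: [491.4, -243.5, 205.3]
ee_rot: [0.002, 0.073, 0.997, -0.001]
force: [0.8, -0.1, -1.1]
grip_width: 0.164
grip_force: 24.6
```

```bash
python3 -m handwheel '[[[1,0.053,0.759,0,0],[1,0.053,0.759,0,0],[1,0.053,0.759,0,0],[1,0.053,0.759,0,0],[1,0.053,0.759,0,0],[1,0.053,0.759,0,0],[1,0.053,0.759,0,0],[1,0.053,0.759,0,0],[1,0.053,0.759,0,0],[1,0.053,0.759,0,0]]]'
python3 -m handwheel '[[[1,0,0,0,0],[1,0,0,0,0],[1,0,0,0,0]]]'
python3 - <<'E'
from h import *
tcp=np.array(ctrl.sense()["eef_pos"]);c=optics.capture("side");cv2.imwrite("pics/s8.png",c["img"]);print(tcp)
g=c["img"].astype(int);d=g[...,0]-g[...,2]
for h in(12,30):
    X=[tcp[0]+3.3,tcp[1]-4,tcp[2]-75+h];p=proj(c,X)[0];v=int(p[1])+9;u=int(p[0])
    print(h,p.round(1),u-24);print(d[v,u-24:u+25])
E
```

```text
time_s: 30.7
eef_pos: [516.8, 138.3, 202.6]
ee_rot: [-0.0, 0.073, 0.997, 0.0]
force: [0.4, -0.2, -1.4]
grip_width: 0.161
grip_force: 24.7
time_s: 31.0
eef_pos: [516.9, 135.9, 202.9]
ee_rot: [-0.0, 0.073, 0.997, -0.0]
force: [0.2, -0.1, -1.6]
grip_width: 0.16
grip_force: 24.8
[516.91534569 135.90253301 202.90765477]
12 [387.7 229.2] 363
[ -93  -91  -81  -74  -70  -70  -74  -77  -80  -79  -74  -64  -47  -41
  -40  -41  -41  -43  -42  -43  -43  -44  -41  -42  -43  -45  -46  -44
  -44  -43  -43  -42  -42  -41  -42  -40  -41  -41  -55  -78  -91  -91
  -92  -96  -97  -95  -95  -98 -101]
30 [388.8 218.9] 364
[ -80  -80  -80  -80  -80  -80  -82  -81  -79  -82  -68  -49  -38  -36
  -39  -41  -37  -40  -39  -41  -44  -43  -42  -44  -44  -43  -42  -44
  -43  -42  -43  -44  -42  -41  -41  -40  -38  -39  -41  -51  -75  -90
  -96  -98 -100  -97  -98 -100  -97]
```

```bash
python3 -m handwheel '[[[1,0.022,0,0,0],[1,0,0,-0.3,0],[1,0,0,-0.3,0],[1,0,0,-0.3,0],[1,0,0,-0.3,0],[1,0,0,-0.3,0],[1,0,0,0,0]]]'
python3 -m handwheel '[[[1,0,0,-0.1,0],[1,0,0,-0.1,0],[1,0,0,-0.1,0],[1,0,0,-0.1,0],[1,0,0,-0.1,0],[1,0,0,0,0]]]'
```

```text
time_s: 31.75
eef_pos: [517.3, 135.9, 126.8]
ee_rot: [-0.002, 0.073, 0.997, -0.0]
force: [-0.1, 0.1, -1.2]
grip_width: 0.169
grip_force: 24.8
time_s: 32.35
eef_pos: [517.9, 136.6, 102.7]
ee_rot: [-0.0, 0.073, 0.997, -0.0]
force: [0.6, 0.2, -2.1]
grip_width: 0.166
grip_force: 24.8
```

```bash
python3 -m handwheel '[[[1,0,0,-0.1,0],[1,0,0,-0.1,0],[1,0,0,-0.1,0],[1,0,0,-0.05,0],[1,0,0,0,0]]]'
python3 -m handwheel '[[[1,0,0,-0.04,0],[1,0,0,0,0]]]'
python3 -m handwheel '[[[1,0,0,-0.04,0],[1,0,0,0,0]]]'
```

```text
time_s: 32.85
eef_pos: [518.1, 136.5, 85.6]
ee_rot: [-0.0, 0.073, 0.997, -0.0]
force: [2.0, 0.2, -2.4]
grip_width: 0.164
grip_force: 24.7
time_s: 33.05
eef_pos: [518.3, 136.6, 84.0]
ee_rot: [0.0, 0.073, 0.997, 0.0]
force: [2.2, 0.3, -2.6]
grip_width: 0.167
grip_force: 24.8
time_s: 33.25
eef_pos: [519.4, 136.6, 83.6]
ee_rot: [0.002, 0.073, 0.997, 0.0]
force: [0.9, -0.5, 10.8]
grip_width: 0.164
grip_force: 26.0
```

```bash
python3 -m handwheel '[[[1,0,0,-0.03,0],[1,0,0,0,0],[1,0,0,0.05,0],[0.4,0,0,0.02,0],[0.35,0,0,0,0],[0.3,0,0,0,0],[0.3,0,0,0.1,0],[0.3,0,0,0.2,0],[0.3,0,0,0.4,0],[0.3,0,0,0.6,0]]]'
python3 -m handwheel '[[[0.3,0,0,0.6,0],[0.3,-0.3,-0.3,0.3,0],[0.3,-0.5,-0.6,0,0],[0.3,-0.5,-0.6,0,0],[0.3,-0.5,-0.6,0,0],[0.3,0,-0.6,0,0],[0.3,0,-0.6,0,0],[0.3,0,0,0,0],[0.3,0,0,0,0]]]'
python3 - <<'E'
from h import *
# knob tops: correlate a knob-top template (yellow-lit knob of packed jar, from first picture) with the current side picture
old=cv2.imread("pics/side0.png");c=optics.capture("side");cv2.imwrite("pics/end_side.png",c["img"]);s=optics.capture("scene");cv2.imwrite("pics/end_scene.png",s["img"])
for n,cc,im0,pts in(("side",c,old,((355.5,245.7),(326.5,242.7),(342.5,229),(338.5,261.7))),("scene",s,cv2.imread("pics/scene0.png"),((253.5,193.7),(274.5,198.5),(255.3,186)))):
    ref=pts[0];x,y=int(round(ref[0])),int(round(ref[1]));T=im0[y-5:y+14,x-7:x+8]
    q=[("packed",p,None) for p in pts]+[(k,proj(cc,X)[0],X) for k,X in(("j1",(547,166,105)),("j2",(539,92.7,105)),("j3",(522,132,105)))]
    for k,p,_ in q:
        a,b=int(round(p[0])),int(round(p[1]));R=cc["img"][b-5-6:b+14+6,a-7-6:a+8+6]
        m=cv2.matchTemplate(R,T,cv2.TM_CCOEFF_NORMED);_,v,_,l=cv2.minMaxLoc(m);print(n,k,np.round(p,1),"shift",l[0]-6,l[1]-6,round(v,2))
E
```

```text
time_s: 34.25
eef_pos: [517.4, 136.5, 149.3]
ee_rot: [-0.001, 0.073, 0.997, -0.0]
force: [0.2, 0.0, -0.8]
grip_width: 0.349
grip_force: 0.0
time_s: 35.15
eef_pos: [428.1, -28.6, 194.4]
ee_rot: [0.0, 0.073, 0.997, 0.0]
force: [0.6, 0.9, 0.4]
grip_width: 0.353
grip_force: 0.0
side packed [355.5 245.7] shift -1 0 0.69
side packed [326.5 242.7] shift 0 0 0.46
side packed [342.5 229. ] shift 1 1 0.65
side packed [338.5 261.7] shift 1 0 0.68
side j1 [368.9 263.8] shift -2 1 0.67
side j2 [370.9 231.3] shift 1 1 0.52
side j3 [384.6 248.2] shift 0 1 0.89
scene packed [253.5 193.7] shift 0 0 0.88
scene packed [274.5 198.5] shift 1 0 0.68
scene packed [255.3 186. ] shift -1 6 0.64
scene j1 [233.1 188.7] shift 1 0 0.51
scene j2 [251.  201.9] shift 0 1 0.77
scene j3 [229.7 197. ] shift 1 1 0.82
```

All seven knob tops lie within 1–2 px of where upright jars on the tin's floor would show, except one packed knob that is hidden in the scene view but clear in the side view. The gripper is clear. Handing in.

```bash
python3 -c "
from rig import ctrl
print(ctrl.finish_job())"
```

```text
the job is handed in; nothing more can be done
None
```

The three blue-banded jars now stand upright in the round tin with the other four, judging by the knob positions in the last camera check, and the job was handed in at about 35 s; on the first try jar 1 slipped from the grip back into its rack bore and had to be regripped.

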